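Open the filler cap of a steam cleaner

TASK

Open the steam cleaner for filling: flip the steel tab over the filler cap right back until it stays open, then free the cap from its safety catch - press it down until you feel it meet its seat, let it come up about 4 mm and turn it there - and unscrew it counter-clockwise all the way to its stop. Do it by feel: neither jam the cap down on its seat nor force it round while it is caught, and leave everything else where it is.

Things in the scene. Friction and masses are not known exactly. Their poses are not given: they have to be found in the camera images.
- cleaner: Bench steam cleaner, fixed: low metal box 280 x 230 mm on feet, flat top 120 mm above the bench. Origin on the bench straight below the filler cap's axis; x points to its rear (front edge 110 mm before the axis, rear 170 mm behind), y to its left, z up. A gauge (48 mm across, 30 tall) and a brass stub stand on its top 125 mm behind the axis, 70-75 mm to the sides.
- tongue (a point): Point to hold on the flip-top tab: a light (70 g) steel plate lying level over the cap, 56 mm wide, 4 thick, its front narrowed to a tongue 18 mm wide (along the cleaner's y), 8 thick, 44 long, free underneath. Shut, its mid-plane is 64 mm above the cleaner's top. This point is mid-width, 12 mm from the tongue's end, 134 mm from the hinge line.
- tab_hinge (a point): Middle of the tab's hinge line (fixed, along the cleaner's y): 66 mm behind the cap axis, 64 mm above the cleaner's top, on two thin posts.
- tab (a joint): Angle of the tab (rad): 0 shut, lying over the cap; 1.57 upright; 2.5 thrown right back on its stop. The hinge is easy: let go short of upright it falls shut; let go past upright (1.75 or more) it falls back to its stop by itself within about a second.
- cap_grip (a point): On the cap's axis, 8 mm below the top of its grip bar; x along the bar. The black plastic cap under the tab is a disc 60 mm across, its upper face 32 mm above the cleaner's top (18 mm below this point), with an upright bar on it 14 mm thick, 46 long, 26 tall. Done up, the bar runs along the cleaner's x.
- cap: The same cap; origin on its axis at the cleaner's top. It floats on a spring (3 N, plus 0.4 N per mm pressed) over a hard seat. Safety catch: two lugs on its rim pass the catch only while the cap is held 3 to 5 mm above its seat; higher or lower, teeth block them. Hold that height while turning 0.75 rad; then no pressing is needed, it turns with 0.1 N m and climbs 3.5 mm in all.
- cap_turn (a joint): Turn of the cap (rad), counter-clockwise seen from above: 0 done up, about 0.1 lugs against the teeth if not held at the right height, past the teeth from about 0.65, 2.3 fully unscrewed at its stop, where the cap stays on captive. It stays where it is left.
- ring: Brass catch collar round the cap, 108 mm across, 29 mm tall, with a 66 mm hole for the cap; origin on the cap axis at the cleaner's top. It hides teeth and seat. How deep they lie differs at each start and can only be felt: the seat is met when the cap has been pressed 6 to 17 mm down. More than 25 N between cap and teeth or seat damages it.
- tin: Bystander, leave alone: small round metal tin, 38 mm across, 22 mm tall, standing on the front left of the cleaner's top. Origin at the centre of its underside.
- bowl: Bystander, leave alone: white ceramic bowl, 120 mm across, on the bench. Origin at the centre of its underside.
- jar: Bystander, leave alone: amber glass jar with black lid, 56 mm across, 80 mm tall, on the bench. Origin at the centre of its underside.
- hammer: Bystander, leave alone: hammer lying on the bench, 220 mm long. Origin at the centre of its underside.
- mandrel: Bystander, leave alone: steel ring mandrel lying on a wooden rest, 250 mm long. Origin at the centre of its underside.
- fluxcan: Bystander, leave alone: plain metal can, 60 mm across, 110 mm tall. Origin at the centre of its underside.
- brush: Bystander, leave alone: brush lying on the bench, 170 mm long. Origin at the centre of its underside.

How it is judged (in metres and radians):
On the way, in this order (a step that is already met when the one before it is completed fails the run):
1. the tab is thrown right back, the cap still done up (value of joint tab above 2.2 rad and value of joint cap_turn below 0.2 rad), for 0.2 s.
2. the cap is turned free of its catch, the tab staying open (value of joint cap_turn above 0.75 rad and value of joint tab above 2.2 rad), for 0.1 s.
At the end, for the whole second after the job is handed in: The tab stands open past 2.2 rad, the cap is unscrewed past 2.1 rad (its stop is at 2.3) and at rest, let go (value of joint tab above 2.2 rad and value of joint cap_turn above 2.1 rad and velocity of joint cap_turn below 0.1 rad/s); the robot touches nothing.
It fails at once if the cap is turned (over 0.25 rad) before the tab is open (under 1.6 rad) (value of joint cap_turn above 0.25 rad and value of joint tab below 1.6 rad).
It fails at once if the cap is forced against its catch or seat with more than 25 N (contact force between cap and ring above 25 N).
It fails at once if a bystander is moved by more than 30 mm (distance of any of tin, bowl, jar, hammer, mandrel, fluxcan, brush from where it was at the start of the episode above 0.03 m).
It also fails if it takes over 64 s, if anything falls off the work surface, if the arm or the gripper's body presses on something with over 40 N, if the wrist force passes 120 N, or if a joint passes its speed limit or range.

ROBOT

A 7-joint arm with a two-finger parallel gripper is mounted at the origin on the work surface. World frame = base frame: x ahead of the robot, y to its left, z up, the work surface at z = 0. Lengths are in mm, angles in rad, forces in N, time in s.
With the tool pointing down it reaches from about 400 to 750 mm from the base axis. Payload 19.5 kg.
Tool frame: the origin (TCP) lies at the centre of the arm's flange, where the gripper is bolted on; the fingertips stand 173 mm ahead of it and the grasp point (between the pads) lies 155 mm ahead of it (robot.tcp_to_tips is the distance from the TCP to the fingertips, in mm); z points along the fingers, x is the direction in which the jaws open and shut, and the axes are right-handed (so a half turn about z gives the same grasp; the last joint's range is limited). The gripper opens to 85 mm and grips with 20 to 120 N. Pads are 22 mm wide; open, the fingers measure 114 mm over their backs; the gripper's body (76 mm by 85 mm) begins 54 mm behind the grasp point. The pads swing forward as they close: fully open they stand 13 mm farther back than shut.
Start: joints at [1.088, 0.707, -0.028, 1.485, 0.022, 0.951, -0.075], TCP at [245.328, -520.029, 404.668] pointing down, gripper open.
Joint ranges: [-2.71, 2.71], [-0.32, 2.16], [-1.57, 1.52], [0, 2.45], [-1.46, 4.6], [0, 2.02], [-2.83, 2.83]. Speed limits (rad/s): [1.89, 1.89, 2.57, 2.57, 3.01, 3.01, 3.01].

INTERFACE

Orientations are given as a rotation vector (axis times angle).
In Python, from bench import robot gives the robot as it stands. The module is installed in compiled form; this text tells all that it offers.
- The arm moves only by the tool move_arm, never from a script. Its argument "targets" is a list of rows, each an object with "translation": the shift along the tool's x, y, z in m, a list of three; "spin": the turn about the tool's z in degrees. A call has exactly 5 rows; each row is the pose to reach, as a shift and turn from the pose measured when the call began, along the tool's axes at that moment; what a row does not reach only later rows make up. A row lasts 1/8 s, in which the tool goes at most 62.5 mm and 10.7 degrees, less where a joint would pass 70% of its speed; a pose out of reach is approached as far as the arm can. A call with a gripper value outside its range is refused whole. "jaw" is the gripper's target within -1 to 1 (fully open at 1, half-way at 0, shut at -1), set as the call begins (left out, the last holds). The fingers move at their own pace and stop on an object; "squeeze" is the grip in N (left out, the last holds). Time passes only in rows, so rows that repeat a pose let the fingers close, or fill a call up. It gives the time, the measured TCP pose, the force and the opening at its end, in the units of the state.
- robot.state(): the state, without advancing time (a new reading comes with each control period).
- robot.get_image(name): name is "scene" or "top"; returns the picture (480x640x3 uint8, red, green, blue); there is no depth.
- robot.get_calibration(name): a dict with "K" (3x3 intrinsics, pixels), "T" (4x4, takes a point from camera to world coordinates). Camera axes: x right, y down, z forward; pixel columns grow to the right and rows downward; lengths in mm; the calibration is good to about 2 mm. A picture is of the moment at which its call begins. get_calibration takes no time and is no camera call.
- robot.finish_job(): hands the job in, once; it reports no verdict.
The state is a dict: "t": time; "qpos": joint angles; "qvel": joint speeds; "joint_torque": joint torques, N m; "eef_pos": TCP position; "orientation": TCP orientation; "ft_force": force on the tool from outside, world axes, zero at the start; "ft_torque": the same for the moment, N m; "finger_gap": opening from 0.0 (shut) to 1.0 (fully open).
Only numpy, scipy, OpenCV 4.12 (cv2) and the standard library are available. Lean on these libraries where they do the work, as an engineer would, in place of code of your own. Each camera call takes 0.05 s, during which the arm holds its last target. There are 200 camera calls.

## Working session

There is one attempt and no reset: what is moved stays moved. The work goes in short steps, Python scripts to look and compute and a tool call to move; the robot and the scene stay as the last step left them, time stands still between calls to the robot, and variables do not carry over. Pictures are saved under pics/ and viewed, about 8 in all and at most 12, crops included, and the job is handed in when it is done.

Besides the shell and the picture viewer there is one more tool, called after "Request:" as name([rows], argument=value, ...), one row to a line, values as JSON. move_arm: Moves the arm, as the interface text tells. Its arguments: {"type":"object","properties":{"targets":{"type":"array","items":{"type":"object","properties":{"translation":{"type":"array","items":{"type":"number"}},"spin":{"type":"number"}}}},"jaw":{"type":"number"},"squeeze":{"type":"number"}},"required":["targets"]}

```bash
mkdir -p pics && python3 - <<'E'
from bench import robot
import cv2
print(robot.state())
for n in("scene","top"):
    cv2.imwrite(f"pics/{n}0.png",robot.get_image(n)[:,:,::-1]); c=robot.get_calibration(n); print(n,c["K"].tolist(),c["T"].round(3).tolist())
E
```

```text
{'t': 0.0, 'qpos': array([ 1.08830632,  0.70709124, -0.02760266,  1.48498509,  0.02200937,
        0.95088049, -0.07548331]), 'qvel': array([ 4.01729693e-04, -1.81787823e-03,  9.61173498e-04,  2.22963436e-04,
       -6.21200446e-05,  2.45716295e-03, -2.15660592e-04]), 'joint_torque': array([-7.83929977e-05, -8.83219385e+01,  1.23467825e+00, -2.36173528e+01,
        1.69516203e-02,  6.44768603e-03, -9.84333587e-05]), 'eef_pos': array([ 245.29604258, -519.97729524,  404.23751937]), 'orientation': array([-2.65291329e+00,  1.68177055e+00,  1.44839643e-03]), 'ft_force': array([-0.16696603,  0.88519263,  0.46154965]), 'ft_torque': array([-0.02083359, -0.00226141,  0.01975195]), 'finger_gap': 0.9989445047336726}
scene [[524.2098040070914, 0.0, 311.62034617683514], [0.0, 524.2098040070914, 236.47430691363144], [0.0, 0.0, 1.0]] [[0.783, 0.535, -0.318, 791.317], [0.622, -0.678, 0.391, -439.824], [-0.006, -0.504, -0.864, 1088.767], [0.0, 0.0, 0.0, 1.0]]
top [[491.17575548010495, 0.0, 323.93394030335367], [0.0, 491.17575548010495, 246.80747275821773], [0.0, 0.0, 1.0]] [[0.017, -0.989, 0.149, 231.497], [-1.0, -0.017, -0.001, -19.804], [0.003, -0.149, -0.989, 1421.146], [0.0, 0.0, 0.0, 1.0]]
```

View pics/scene0.png

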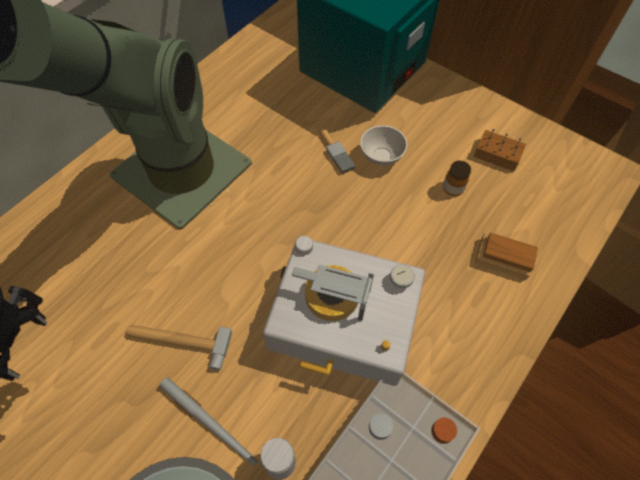

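View pics/top0.png

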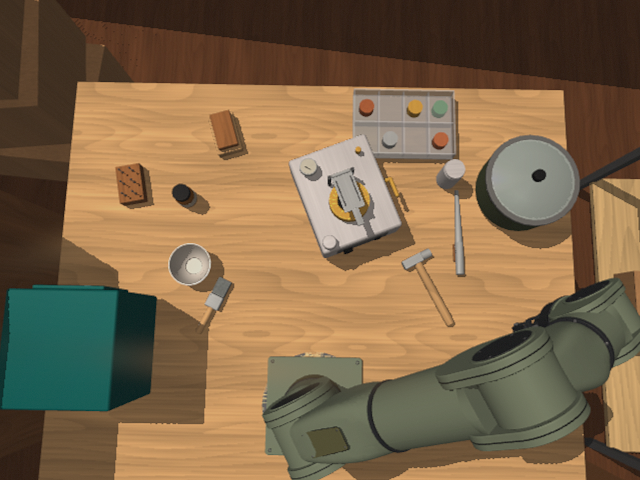

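```bash
cat > h.py <<'E'
import numpy as np,cv2
from bench import robot
def ray(n,uv,z):
    c=robot.get_calibration(n);T=np.array(c["T"]);d=T[:3,:3]@np.linalg.inv(c["K"])@[uv[0],uv[1],1.]
    return T[:3,3]+d*(z-T[2,3])/d[2]
def proj(n,p):
    c=robot.get_calibration(n);T=np.array(c["T"]);q=np.array(c["K"])@(T[:3,:3].T@(np.array(p)-T[:3,3]));return q[:2]/q[2]
E
python3 - <<'E'
import cv2,numpy as np
a=cv2.imread("pics/top0.png")[125:265,270:420];b=cv2.imread("pics/scene0.png")[225:385,255:435]
a=cv2.resize(a,None,fx=4,fy=4,interpolation=2)[:600]
cv2.imwrite("pics/topc.png",a)
cv2.imwrite("pics/scc.png",cv2.resize(b,None,fx=3.6,fy=3.6,interpolation=2))
E
```

```text
(no output)
```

View pics/topc.png

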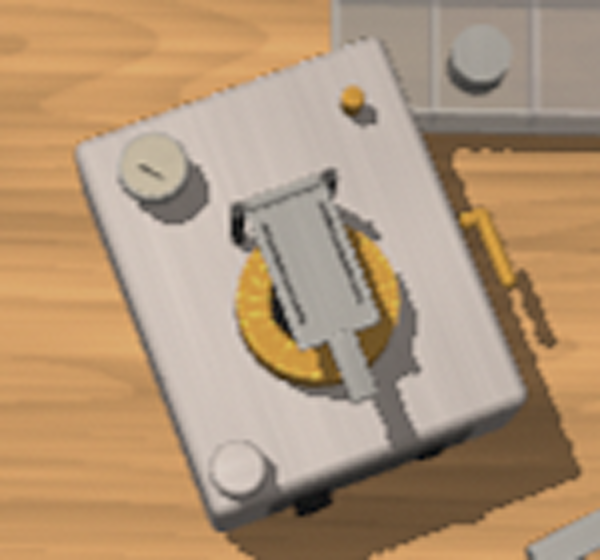

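View pics/scc.png

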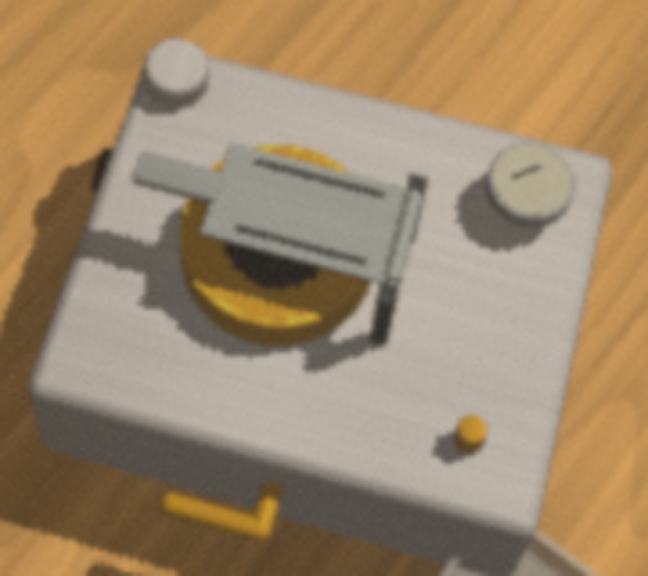

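```bash
python3 - <<'E'
from h import *
t=lambda u,v:(270+(u-1.5)/4,125+(v-1.5)/4)
s=lambda u,v:(255+(u-1.3)/3.6,225+(v-1.3)/3.6)
P=lambda n,f,l,u,v,z:print(n,l,ray(n,f(u,v),z).round(1))
for n,f,L in(("top",t,[("tongue end",363,397,188),("tongue root",342,335,188),("hinge mid",285,190,186),("ring c",318.5,303,149),("gauge",154,166,150),("stub",352,98,135),("tin",239,467,142)]),
 ("scene",s,[("tongue end",137,168,188),("tongue root",221,192,188),("hinge mid",402,233,186),("gauge",532,182,150),("stub",471,432,135),("tin",178,67,142)])):
    for l,u,v,z in L:P(n,f,l,u,v,z)
c=[ray("top",t(*q),120)[:2] for q in((77,150),(368,38),(525,392),(212,528))]
print(np.round(c,1)); print([np.linalg.norm(c[i]-c[i-1]).round(1) for i in range(4)])
for i,j in((0,3),(1,2)): d=c[i]-c[j];print(np.degrees(np.arctan2(d[1],d[0])))
d=c[0]-c[1];print(np.degrees(np.arctan2(d[1],d[0]))-90)
E
```

```text
top tongue end [ 477.7 -112.9  188. ]
top tongue root [518.  -99.2 188. ]
top hinge mid [614.4 -61.5 186. ]
top ring c [548.6 -85.9 149. ]
top gauge [640.6  25.3 150. ]
top stub [ 696.  -108.2  135. ]
top tin [438.4 -34.9 142. ]
scene tongue end [ 479.5 -115.1  188. ]
scene tongue root [523.3 -98.5 188. ]
scene hinge mid [611.6 -57.7 186. ]
scene gauge [642.8  27.  150. ]
scene stub [ 695.6 -106.4  135. ]
scene tin [440.8 -33.8 142. ]
[[ 660.8   79.5]
 [ 745.  -120.1]
 [ 496.6 -227.4]
 [ 400.4  -17.7]]
[np.float64(277.9), np.float64(216.7), np.float64(270.6), np.float64(230.7)]
20.486078449304923
23.368100843486257
22.878158542879206
```

```bash
cat >> h.py <<'E'
from scipy.spatial.transform import Rotation as Ro
AX=np.array([552.,-85.]);YAW=np.radians(22.1);EX=np.array([np.cos(YAW),np.sin(YAW)]);EY=np.array([-EX[1],EX[0]])
def cl(x,y,z):return np.r_[AX+x*EX+y*EY,z]   # cleaner frame -> world
def go(p,jaw=-67.9):
    s=robot.state();R=Ro.from_rotvec(s["orientation"]).as_matrix()
    a=np.degrees(np.arctan2(R[1,0],R[0,0]));print("tool shift",(R.T@(np.array(p)-s["eef_pos"])).round(1),"spin",round(-(jaw-a),1))
E
python3 -c "
from h import *
go(cl(-68,0,400))"
```

```text
tool shift [-266.3 -395.1    4.5] spin 3.2
```

Request:
move_arm([
  {"translation":[-0.03,-0.045,0],"spin":3},
  {"translation":[-0.06,-0.09,0],"spin":3},
  {"translation":[-0.09,-0.135,0],"spin":3},
  {"translation":[-0.12,-0.18,0],"spin":3},
  {"translation":[-0.15,-0.225,0],"spin":3},
], jaw=1, squeeze=30)

```text
t: 0.72
eef_pos: [385.5, -286.8, 404.3]
orientation: [-2.608, 1.751, 0.002]
ft_force: [1.5, 0.3, -0.6]
finger_gap: 1.001
```

```bash
python3 -c "
from h import *
go(cl(-68,0,400))"
```

```text
tool shift [-123.9 -162.5    4.5] spin 0.1
```

Request:
move_arm([
  {"translation":[-0.035,-0.045,0],"spin":0},
  {"translation":[-0.07,-0.09,0],"spin":0},
  {"translation":[-0.105,-0.135,0.0045],"spin":0},
  {"translation":[-0.124,-0.1625,0.0045],"spin":0},
  {"translation":[-0.124,-0.1625,0.0045],"spin":0},
])

```text
t: 1.35
eef_pos: [489.8, -108.3, 399.6]
orientation: [-2.611, 1.746, 0.003]
ft_force: [0.5, -0.7, -0.4]
finger_gap: 1.001
```

```bash
python3 -c "
from h import *
go(cl(-68,0,339)); print(robot.state()['qpos'])
a=robot.get_image('top')[:,:,::-1];b=robot.get_image('scene')[:,:,::-1]
cv2.imwrite('pics/m1.png',cv2.resize(b[190:370,220:450],None,fx=3,fy=3,interpolation=2))"
```

```text
tool shift [ 1.9  1.6 60.6] spin 0.4
[ 0.11662578  0.60762369  0.06633697  1.75611736 -0.05602706  0.78078808
 -0.96770997]
```

View pics/m1.png

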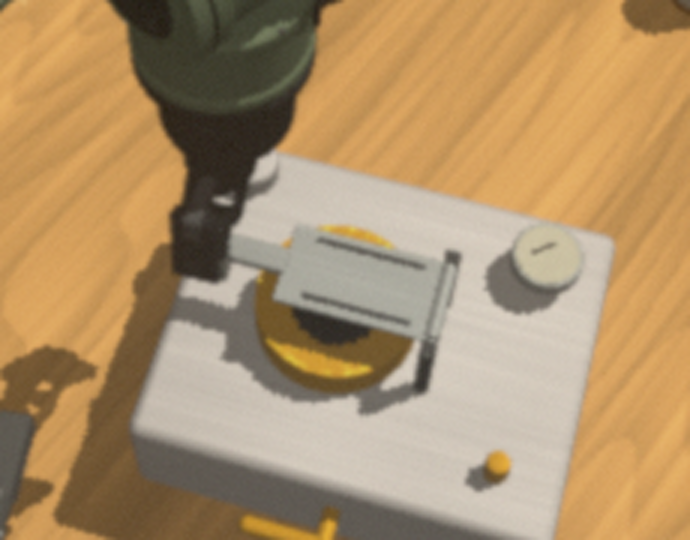

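The gripper stands over the tongue (around 200,240 in the crop), clear of the plate, so I'll lower it and grip.

Request:
move_arm([
  {"translation":[0.002,0.0015,0.015],"spin":0.4},
  {"translation":[0.002,0.0015,0.03],"spin":0.4},
  {"translation":[0.002,0.0015,0.045],"spin":0.4},
  {"translation":[0.002,0.0015,0.06],"spin":0.4},
  {"translation":[0.002,0.0015,0.06],"spin":0.4},
])

```text
t: 2.08
eef_pos: [487.5, -114.1, 339.3]
orientation: [2.6, -1.762, -0.004]
ft_force: [0.6, 0.1, 1.0]
finger_gap: 0.998
```

Request:
move_arm([
  {"translation":[0,0,0],"spin":0},
  {"translation":[0,0,0],"spin":0},
  {"translation":[0,0,0],"spin":0},
  {"translation":[0,0,0],"spin":0},
  {"translation":[0,0,0],"spin":0},
], jaw=-1, squeeze=25)

```text
t: 2.7
eef_pos: [487.0, -112.6, 339.5]
orientation: [-2.602, 1.76, 0.009]
ft_force: [-7.5, 12.0, 11.8]
finger_gap: 0.198
```

```bash
python3 -c "
from h import *
s=robot.state();print(s['eef_pos'],s['ft_force'],s['finger_gap']*85)
for th in (.3,.6,.9,1.2,1.5,1.75,1.95): print(th); go(cl(66-134*np.cos(th),0,339+134*np.sin(th)),-67.9)"
```

```text
[ 487.03761928 -112.62750693  339.53224447] [-7.49833014 11.99626036 11.75612032] 16.835579265408338
0.3
tool shift [ -1.4  -8.4 -39.1] spin -0.3
0.6
tool shift [ -1.6 -25.8 -75.2] spin -0.3
0.9
tool shift [  -1.9  -53.  -104.6] spin -0.3
1.2
tool shift [  -2.1  -87.6 -124.6] spin -0.3
1.5
tool shift [  -2.4 -126.7 -133.5] spin -0.3
1.75
tool shift [  -2.5 -160.1 -131.8] spin -0.3
1.95
tool shift [  -2.6 -185.8 -124.5] spin -0.3
```

Request:
move_arm([
  {"translation":[-0.0015,-0.004,-0.02],"spin":0},
  {"translation":[-0.0015,-0.0084,-0.039],"spin":0},
  {"translation":[-0.0015,-0.0155,-0.058],"spin":0},
  {"translation":[-0.0015,-0.0258,-0.075],"spin":0},
  {"translation":[-0.0015,-0.038,-0.091],"spin":0},
])

```text
t: 3.32
eef_pos: [522.3, -97.7, 431.1]
orientation: [2.601, -1.761, -0.008]
ft_force: [7.4, -3.9, -9.0]
finger_gap: 0.203
```

```bash
python3 -c "
from h import *
s=robot.state();print(s['eef_pos'],s['ft_force'],s['finger_gap']*85)
for th in (.75,.9,1.05,1.2,1.35,1.5,1.65,1.8,1.95): print(th); go(cl(66-134*np.cos(th),0,339+134*np.sin(th)),-67.9)"
```

```text
[522.31730732 -97.6796792  431.05011029] [ 7.35190601 -3.94510992 -9.02997154] 17.283397987958985
0.75
tool shift [-0.6 -0.2  0.7] spin -0.3
0.9
tool shift [ -0.7 -14.9 -13. ] spin -0.3
1.05
tool shift [ -0.8 -31.5 -24.3] spin -0.3
1.2
tool shift [ -1.  -49.6 -33. ] spin -0.3
1.35
tool shift [ -1.1 -68.8 -38.9] spin -0.3
1.5
tool shift [ -1.2 -88.6 -41.9] spin -0.3
1.65
tool shift [  -1.3 -108.7  -41.9] spin -0.3
1.8
tool shift [  -1.4 -128.6  -38.9] spin -0.3
1.95
tool shift [  -1.4 -147.8  -32.9] spin -0.3
```

Request:
move_arm([
  {"translation":[-0.0007,-0.015,-0.013],"spin":0},
  {"translation":[-0.0008,-0.0315,-0.0243],"spin":0},
  {"translation":[-0.001,-0.0496,-0.033],"spin":0},
  {"translation":[-0.001,-0.0688,-0.0389],"spin":0},
  {"translation":[-0.001,-0.0886,-0.0419],"spin":0},
])

```text
t: 3.95
eef_pos: [604.7, -64.4, 473.2]
orientation: [2.599, -1.761, -0.007]
ft_force: [-1.0, -6.5, -2.1]
finger_gap: 0.203
```

```bash
python3 -c "
from h import *
s=robot.state();print(s['eef_pos'],s['ft_force'],s['finger_gap']*85)
for th in (1.5,1.65,1.8,1.9,2): print(th); go(cl(66-134*np.cos(th),0,339+134*np.sin(th)),-67.9)"
```

```text
[604.69851072 -64.37656734 473.19971031] [-1.02372777 -6.53818826 -2.12320846] 17.2848107409132
1.5
tool shift [-0.7  0.1  0.5] spin -0.3
1.65
tool shift [ -0.8 -20.    0.5] spin -0.3
1.8
tool shift [ -0.9 -39.9   3.5] spin -0.3
1.9
tool shift [ -1.  -52.8   7.2] spin -0.3
2
tool shift [ -1.1 -65.2  12.1] spin -0.3
```

Request:
move_arm([
  {"translation":[-0.001,-0.02,0.0005],"spin":0},
  {"translation":[-0.001,-0.04,0.0035],"spin":0},
  {"translation":[-0.001,-0.053,0.007],"spin":0},
  {"translation":[-0.001,-0.065,0.012],"spin":0},
  {"translation":[-0.001,-0.065,0.012],"spin":0},
])

```text
t: 4.58
eef_pos: [665.3, -39.7, 461.3]
orientation: [2.599, -1.761, -0.003]
ft_force: [3.4, -4.0, 7.4]
finger_gap: 0.198
```

Request:
move_arm([
  {"translation":[0,0,0],"spin":0},
  {"translation":[0,0,0],"spin":0},
  {"translation":[0,0,0],"spin":0},
  {"translation":[0,0,0],"spin":0},
  {"translation":[0,0,0],"spin":0},
], jaw=0.2)

```text
t: 5.2
eef_pos: [665.3, -39.7, 461.3]
orientation: [2.599, -1.761, -0.003]
ft_force: [-1.1, 0.0, -0.7]
finger_gap: 0.597
```

Request:
move_arm([
  {"translation":[0,0,-0.02],"spin":0},
  {"translation":[0,0,-0.04],"spin":0},
  {"translation":[0,0.03,-0.04],"spin":0},
  {"translation":[0,0.06,-0.04],"spin":0},
  {"translation":[0,0.09,-0.04],"spin":0},
])

```text
t: 5.82
eef_pos: [580.7, -73.3, 501.6]
orientation: [2.599, -1.761, -0.002]
ft_force: [0.2, -0.0, -0.3]
finger_gap: 0.599
```

```bash
python3 -c "
from h import *
b=robot.get_image('scene')[:,:,::-1]; a=robot.get_image('top')[:,:,::-1]
cv2.imwrite('pics/m2.png',np.hstack([cv2.resize(b[150:380,220:440],(400,418)),cv2.resize(a[110:280,260:420],(400,418))]))
print(robot.state()['ft_force']);go(cl(0,0,360))"
```

```text
[ 0.90910939 -0.39850889 -0.34300367]
tool shift [ -0.4  29.5 142.6] spin -0.5
```

View pics/m2.png

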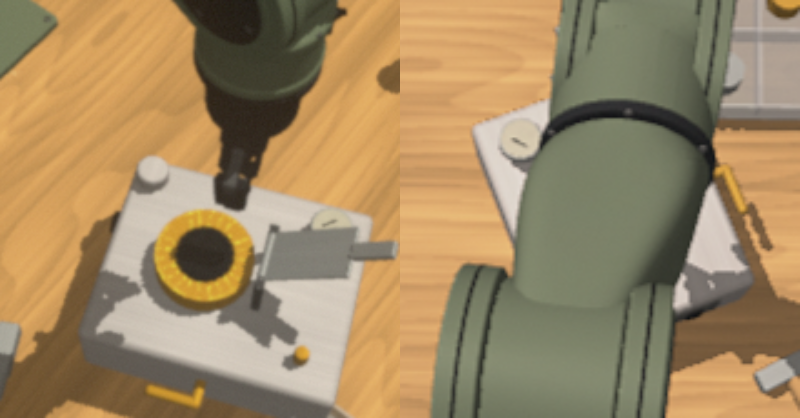

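The tab is thrown back (plate to the right of the hinge in the left half) and the ring and cap are now exposed. I'll measure the axis from the ring.

```bash
python3 -c "
from h import *
b=robot.get_image('scene')[:,:,::-1]; hsv=cv2.cvtColor(np.ascontiguousarray(b),cv2.COLOR_BGR2HSV)
m=cv2.inRange(hsv,(15,150,60),(35,255,255)); m[:250]=0;m[325:]=0;m[:,:295]=0;m[:,365:]=0
k=cv2.findContours(m,cv2.RETR_CCOMP,cv2.CHAIN_APPROX_NONE)
for c,h in zip(k[0],k[1][0]):
  if len(c)<20: continue
  P=c[:,0].astype(float)
  for z in (149,152):
    W=np.array([ray('scene',p,z)[:2] for p in P]);A=np.c_[2*W,np.ones(len(W))];s=np.linalg.lstsq(A,(W**2).sum(1),rcond=None)[0]
    print('hole' if h[3]>=0 else 'outer',z,len(c),s[:2],np.sqrt(s[2]+s[:2]@s[:2]), cv2.minEnclosingCircle(W.astype(np.float32)))
d=cv2.inRange(hsv,(0,0,0),(180,255,60));
print(cv2.boundingRect(m))"
```

```text
outer 149 157 [553.51435052 -87.47508585] 54.27985350428826 ((554.430419921875, -87.68736267089844), 57.2961311340332)
outer 152 157 [554.27348264 -88.59988181] 54.10657693254399 ((555.1866455078125, -88.81146240234375), 57.113224029541016)
hole 149 89 [551.52177499 -83.55104354] 32.06933717983546 ((551.422119140625, -83.49295806884766), 33.50533676147461)
hole 152 89 [552.28726798 -84.68836615] 31.966962828290693 ((552.1879272460938, -84.63046264648438), 33.39838409423828)
(305, 266, 54, 54)
```

Request:
move_arm([
  {"translation":[0,0.0295,0.03],"spin":0},
  {"translation":[0,0.0295,0.06],"spin":0},
  {"translation":[0,0.0295,0.09],"spin":0},
  {"translation":[0,0.0295,0.12],"spin":0},
  {"translation":[0,0.0295,0.14],"spin":0},
], jaw=-0.1)

```text
t: 6.6
eef_pos: [553.9, -84.1, 360.8]
orientation: [2.599, -1.762, -0.003]
ft_force: [-0.4, -0.1, 0.2]
finger_gap: 0.447
```

```bash
python3 -c "
from h import *
b=robot.get_image('scene')[:,:,::-1]
cv2.imwrite('pics/m3.png',cv2.resize(b[210:330,250:400],(750,600)))
print(robot.state()['ft_force']);go(cl(0,0,328))"
```

```text
[-0.08709616 -0.60947226 -5.11095896]
tool shift [ 0.3  1.7 30.9] spin -0.4
```

View pics/m3.png

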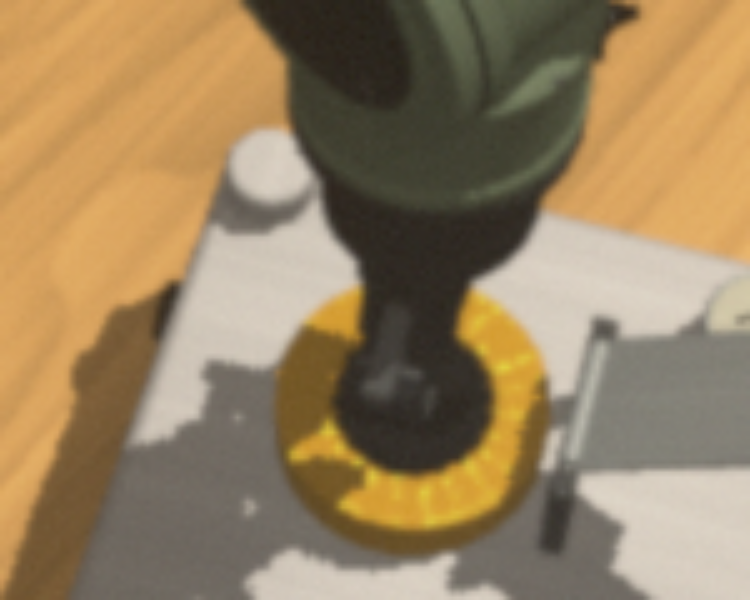

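The gripper is centred over the cap (finger around 400,370 in the crop). I'll go down and grip the bar.

Request:
move_arm([
  {"translation":[0,0.0015,0.01],"spin":0},
  {"translation":[0,0.0015,0.02],"spin":0},
  {"translation":[0,0.0015,0.027],"spin":0},
  {"translation":[0,0.0015,0.031],"spin":0},
  {"translation":[0,0.0015,0.031],"spin":0},
])

```text
t: 7.28
eef_pos: [552.1, -84.6, 327.9]
orientation: [2.598, -1.761, -0.006]
ft_force: [-0.2, 0.3, 0.6]
finger_gap: 0.45
```

```bash
python3 -c "
from h import *
print(robot.state()['ft_force']);go(cl(0,0,328))"
```

```text
[-0.21090142  0.3090621   0.58271584]
tool shift [ 0.3  0.3 -0.1] spin -0.4
```

Request:
move_arm([
  {"translation":[0,0,0],"spin":0},
  {"translation":[0,0,0],"spin":0},
  {"translation":[0,0,0],"spin":0},
  {"translation":[0,0,0],"spin":0},
  {"translation":[0,0,0],"spin":0},
], jaw=-1, squeeze=60)

```text
t: 7.9
eef_pos: [552.2, -84.9, 328.0]
orientation: [2.598, -1.761, -0.005]
ft_force: [2.7, -4.7, 2.5]
finger_gap: 0.148
```

Request:
move_arm([
  {"translation":[0,0,0.001],"spin":0},
  {"translation":[0,0,0.002],"spin":0},
  {"translation":[0,0,0.003],"spin":0},
  {"translation":[0,0,0.004],"spin":0},
  {"translation":[0,0,0.004],"spin":0},
])

```text
t: 8.52
eef_pos: [552.3, -84.9, 324.0]
orientation: [2.598, -1.761, -0.005]
ft_force: [1.4, -3.6, 4.5]
finger_gap: 0.155
```

```bash
python3 -c "
from h import *
for i in range(3):
  s=robot.state();print(s['eef_pos'],s['ft_force'],s['ft_torque'],s['finger_gap']*85);robot.get_image('top')"
```

```text
[552.25591298 -84.8867661  324.02424304] [ 1.41416627 -3.61148575  4.50072833] [-1.00395709 -0.49839953  0.03066504] 13.189860461138545
[552.2563026 -84.8967106 324.083277 ] [ 2.07025777 -4.82885321  4.2658665 ] [-0.98252907 -0.42426014  0.02891728] 13.115636358521067
[552.24916397 -84.89794641 324.09244033] [ 0.94551973 -2.59426726  4.97292658] [-0.93866112 -0.4185564   0.04288997] 12.821014893292793
```

Request:
move_arm([
  {"translation":[0,0,0.0005],"spin":0},
  {"translation":[0,0,0.001],"spin":0},
  {"translation":[0,0,0.0015],"spin":0},
  {"translation":[0,0,0.0015],"spin":0},
  {"translation":[0,0,0.0015],"spin":0},
], squeeze=30)

```text
t: 9.3
eef_pos: [552.2, -84.9, 322.6]
orientation: [2.598, -1.761, -0.005]
ft_force: [2.2, -3.6, 5.2]
finger_gap: 0.148
```

Request:
move_arm([
  {"translation":[0,0,0.0003],"spin":0},
  {"translation":[0,0,0.0006],"spin":0},
  {"translation":[0,0,0.0008],"spin":0},
  {"translation":[0,0,0.0008],"spin":0},
  {"translation":[0,0,0.0008],"spin":0},
])

```text
t: 9.93
eef_pos: [552.3, -84.9, 321.8]
orientation: [2.598, -1.761, -0.005]
ft_force: [2.0, -3.9, 5.4]
finger_gap: 0.15
```

Request:
move_arm([
  {"translation":[0,0,0.0003],"spin":0},
  {"translation":[0,0,0.0006],"spin":0},
  {"translation":[0,0,0.0009],"spin":0},
  {"translation":[0,0,0.0009],"spin":0},
  {"translation":[0,0,0.0009],"spin":0},
])

```text
t: 10.55
eef_pos: [552.3, -84.9, 320.9]
orientation: [2.598, -1.761, -0.005]
ft_force: [2.0, -4.3, 5.2]
finger_gap: 0.152
```

Request:
move_arm([
  {"translation":[0,0,0.0003],"spin":0},
  {"translation":[0,0,0.0006],"spin":0},
  {"translation":[0,0,0.0009],"spin":0},
  {"translation":[0,0,0.0009],"spin":0},
  {"translation":[0,0,0.0009],"spin":0},
])

```text
t: 11.18
eef_pos: [552.3, -84.9, 320.1]
orientation: [2.598, -1.761, -0.005]
ft_force: [2.2, -3.4, 5.0]
finger_gap: 0.149
```

```bash
python3 -c "
from h import *
F=[]
for i in range(6):
  s=robot.state();F.append(s['ft_force']);robot.get_image('top')
print(np.round(F,1)[:,2],np.mean(F,0),s['eef_pos'])"
```

```text
[5.  5.9 6.  6.3 5.7 5.1] [ 1.89122198 -3.84437755  5.65633361] [552.25198153 -84.90812792 320.07854821]
```

Request:
move_arm([
  {"translation":[0,0,0.0003],"spin":0},
  {"translation":[0,0,0.0006],"spin":0},
  {"translation":[0,0,0.0009],"spin":0},
  {"translation":[0,0,0.0009],"spin":0},
  {"translation":[0,0,0.0009],"spin":0},
])

```text
t: 12.1
eef_pos: [552.3, -84.9, 319.2]
orientation: [2.598, -1.762, -0.005]
ft_force: [1.1, -4.4, 6.2]
finger_gap: 0.147
```

```bash
python3 -c "
from h import *
F=[]
for i in range(6):
  s=robot.state();F.append(s['ft_force']);robot.get_image('top')
print(np.round(F,1)[:,2],np.mean(F,0),s['eef_pos'])"
```

```text
[6.2 5.8 5.7 6.7 5.5 6.6] [ 1.34148669 -3.80561584  6.08496907] [552.23076135 -84.91561001 319.18761006]
```

Request:
move_arm([
  {"translation":[0,0,0.0003],"spin":0},
  {"translation":[0,0,0.0006],"spin":0},
  {"translation":[0,0,0.0009],"spin":0},
  {"translation":[0,0,0.0009],"spin":0},
  {"translation":[0,0,0.0009],"spin":0},
])

```text
t: 13.02
eef_pos: [552.2, -84.9, 318.4]
orientation: [2.598, -1.762, -0.005]
ft_force: [0.6, -4.3, 6.9]
finger_gap: 0.152
```

Request:
move_arm([
  {"translation":[0,0,0.0003],"spin":0},
  {"translation":[0,0,0.0006],"spin":0},
  {"translation":[0,0,0.0009],"spin":0},
  {"translation":[0,0,0.0009],"spin":0},
  {"translation":[0,0,0.0009],"spin":0},
])

```text
t: 13.65
eef_pos: [552.2, -84.9, 317.6]
orientation: [2.598, -1.762, -0.005]
ft_force: [2.2, -3.8, 7.2]
finger_gap: 0.147
```

Request:
move_arm([
  {"translation":[0,0,0.0003],"spin":0},
  {"translation":[0,0,0.0006],"spin":0},
  {"translation":[0,0,0.0009],"spin":0},
  {"translation":[0,0,0.0009],"spin":0},
  {"translation":[0,0,0.0009],"spin":0},
])

```text
t: 14.28
eef_pos: [552.2, -84.9, 316.7]
orientation: [2.598, -1.762, -0.004]
ft_force: [2.6, -4.0, 6.5]
finger_gap: 0.146
```

Request:
move_arm([
  {"translation":[0,0,0.0003],"spin":0},
  {"translation":[0,0,0.0006],"spin":0},
  {"translation":[0,0,0.0009],"spin":0},
  {"translation":[0,0,0.0009],"spin":0},
  {"translation":[0,0,0.0009],"spin":0},
])

```text
t: 14.9
eef_pos: [552.2, -84.9, 316.0]
orientation: [2.598, -1.762, -0.004]
ft_force: [0.5, -3.6, 7.5]
finger_gap: 0.145
```

Request:
move_arm([
  {"translation":[0,0,0.0003],"spin":0},
  {"translation":[0,0,0.0006],"spin":0},
  {"translation":[0,0,0.0009],"spin":0},
  {"translation":[0,0,0.0009],"spin":0},
  {"translation":[0,0,0.0009],"spin":0},
])

```text
t: 15.52
eef_pos: [552.2, -84.9, 315.2]
orientation: [2.598, -1.762, -0.004]
ft_force: [0.3, -4.4, 8.8]
finger_gap: 0.153
```

Request:
move_arm([
  {"translation":[0,0,0.0003],"spin":0},
  {"translation":[0,0,0.0006],"spin":0},
  {"translation":[0,0,0.0009],"spin":0},
  {"translation":[0,0,0.0009],"spin":0},
  {"translation":[0,0,0.0009],"spin":0},
])

```text
t: 16.15
eef_pos: [552.2, -84.9, 314.4]
orientation: [2.598, -1.762, -0.004]
ft_force: [1.3, -4.2, 7.6]
finger_gap: 0.151
```

Request:
move_arm([
  {"translation":[0,0,0.0003],"spin":0},
  {"translation":[0,0,0.0006],"spin":0},
  {"translation":[0,0,0.0009],"spin":0},
  {"translation":[0,0,0.0009],"spin":0},
  {"translation":[0,0,0.0009],"spin":0},
])

```text
t: 16.77
eef_pos: [552.1, -84.9, 313.8]
orientation: [2.598, -1.762, -0.004]
ft_force: [0.1, -3.6, 12.4]
finger_gap: 0.15
```

```bash
python3 -c "
from h import *
F=[]
for i in range(5):
  s=robot.state();F.append(s['ft_force']);robot.get_image('top')
print(np.round(F,1)[:,2],np.mean(F,0),s['eef_pos'],s['ft_torque'])"
```

```text
[12.4 13.  12.5 12.4 11.5] [ 0.14458115 -3.74853776 12.38933501] [552.16026574 -84.94744867 313.85919358] [-0.8646969   0.13432162  0.05330093]
```

Request:
move_arm([
  {"translation":[0,0,0.0002],"spin":0},
  {"translation":[0,0,0.0003],"spin":0},
  {"translation":[0,0,0.0003],"spin":0},
  {"translation":[0,0,0.0003],"spin":0},
  {"translation":[0,0,0.0003],"spin":0},
])

```text
t: 17.65
eef_pos: [552.1, -84.9, 313.9]
orientation: [2.598, -1.762, -0.003]
ft_force: [-1.7, -4.0, 12.1]
finger_gap: 0.152
```

Request:
move_arm([
  {"translation":[0,0,-0.001],"spin":0},
  {"translation":[0,0,-0.002],"spin":0},
  {"translation":[0,0,-0.003],"spin":0},
  {"translation":[0,0,-0.004],"spin":0},
  {"translation":[0,0,-0.004],"spin":0},
], squeeze=50)

```text
t: 18.27
eef_pos: [552.1, -84.9, 318.0]
orientation: [2.598, -1.762, -0.004]
ft_force: [0.6, -4.3, 6.3]
finger_gap: 0.152
```

```bash
cat > r.py <<'E'
from h import *
S=[]
for i in range(3): S.append(robot.state());robot.get_image('top')
s=S[-1];R=Ro.from_rotvec(s['orientation']).as_matrix()
print('F tool',(R.T@np.mean([q['ft_force'] for q in S],0)).round(1),'T tool',(R.T@np.mean([q['ft_torque'] for q in S],0)).round(2),s['eef_pos'].round(2),'jaw',np.degrees(np.arctan2(R[1,0],R[0,0])).round(1),'t',s['t'],'q7',s['qpos'][6].round(2))
E
python3 r.py
```

```text
F tool [ 4.1  0.6 -6.6] T tool [-0.13  0.91 -0.02] [552.1  -84.93 317.94] jaw -68.3 t 18.375 q7 -1.03
```

Request:
move_arm([
  {"translation":[0,0,0],"spin":-2},
  {"translation":[0,0,0],"spin":-4},
  {"translation":[0,0,0],"spin":-6},
  {"translation":[0,0,0],"spin":-9},
  {"translation":[0,0,0],"spin":-12},
])

```text
t: 19.05
eef_pos: [552.1, -85.1, 318.0]
orientation: [2.769, -1.479, -0.004]
ft_force: [2.0, -4.4, 6.5]
finger_gap: 0.148
```

```bash
python3 r.py
```

```text
F tool [ 4.4  1.1 -7. ] T tool [-0.33  1.14  0.07] [552.09 -85.11 318.04] jaw -56.2 t 19.15 q7 -0.88
```

Request:
move_arm([
  {"translation":[0,0,0.0001],"spin":-4},
  {"translation":[0,0,0.0001],"spin":-8},
  {"translation":[0,0,0.0001],"spin":-12},
  {"translation":[0,0,0.0001],"spin":-15},
  {"translation":[0,0,0.0001],"spin":-18},
])

```text
t: 19.82
eef_pos: [552.2, -85.3, 318.1]
orientation: [2.967, -1.027, -0.003]
ft_force: [2.8, -5.1, 6.6]
finger_gap: 0.15
```

```bash
python3 r.py
```

```text
F tool [ 5.1  2.3 -6.5] T tool [-0.68  1.2   0.09] [552.17 -85.38 318.09] jaw -38.2 t 19.925 q7 -0.66
```

Request:
move_arm([
  {"translation":[0,0,0.0002],"spin":-4},
  {"translation":[0,0,0.0002],"spin":-8},
  {"translation":[0,0,0.0002],"spin":-12},
  {"translation":[0,0,0.0002],"spin":-16},
  {"translation":[0,0,0.0002],"spin":-20},
])

```text
t: 20.6
eef_pos: [552.3, -85.5, 318.1]
orientation: [3.101, -0.495, -0.002]
ft_force: [3.6, -5.1, 6.8]
finger_gap: 0.148
```

```bash
python3 r.py
```

```text
F tool [ 4.8  3.8 -7. ] T tool [-0.94  1.03  0.07] [552.32 -85.55 318.11] jaw -18.2 t 20.7 q7 -0.41
```

Request:
move_arm([
  {"translation":[0.0003,0.0003,-0.0001],"spin":-4},
  {"translation":[0.0003,0.0003,-0.0002],"spin":-8},
  {"translation":[0.0003,0.0003,-0.0004],"spin":-12},
  {"translation":[0.0003,0.0003,-0.0006],"spin":-16},
  {"translation":[0.0003,0.0003,-0.0008],"spin":-20},
])

```text
t: 21.38
eef_pos: [552.6, -85.8, 319.1]
orientation: [3.14, 0.052, -0.002]
ft_force: [2.3, -3.1, 6.8]
finger_gap: 0.15
```

```bash
python3 r.py
```

```text
F tool [ 2.1  3.2 -7.1] T tool [-0.76  0.58  0.08] [552.63 -85.86 319.08] jaw 1.9 t 21.475 q7 -0.16
```

Request:
move_arm([
  {"translation":[0.0003,0.0003,-0.0002],"spin":-5},
  {"translation":[0.0003,0.0003,-0.0005],"spin":-10},
  {"translation":[0.0003,0.0003,-0.0007],"spin":-15},
  {"translation":[0.0003,0.0003,-0.001],"spin":-20},
  {"translation":[0.0003,0.0003,-0.0012],"spin":-25},
])

```text
t: 22.15
eef_pos: [553.1, -85.9, 320.5]
orientation: [3.055, 0.732, -0.001]
ft_force: [2.8, -2.0, 7.4]
finger_gap: 0.152
```

```bash
python3 r.py
```

```text
F tool [ 1.1  3.1 -6.9] T tool [-0.81  0.28  0.09] [553.05 -85.93 320.43] jaw 27.0 t 22.25 q7 0.17
```

Request:
move_arm([
  {"translation":[0.0002,0.0003,-0.0002],"spin":-5},
  {"translation":[0.0002,0.0003,-0.0005],"spin":-10},
  {"translation":[0.0002,0.0003,-0.0007],"spin":-15},
  {"translation":[0.0002,0.0003,-0.001],"spin":-20},
  {"translation":[0.0002,0.0003,-0.0012],"spin":-25},
])

```text
t: 22.92
eef_pos: [553.5, -85.8, 321.8]
orientation: [-2.823, -1.378, 0.001]
ft_force: [2.5, -1.2, 7.2]
finger_gap: 0.149
```

```bash
python3 r.py
```

```text
F tool [ 0.6  2.7 -6.4] T tool [-0.73  0.04  0.06] [553.48 -85.81 321.78] jaw 52.0 t 23.025 q7 0.5
```

Request:
move_arm([
  {"translation":[0,0.0002,-0.0001],"spin":-3},
  {"translation":[0,0.0002,-0.0002],"spin":-6},
  {"translation":[0,0.0002,-0.0003],"spin":-9},
  {"translation":[0,0.0002,-0.0004],"spin":-11},
  {"translation":[0,0.0002,-0.0005],"spin":-11.5},
])

```text
t: 23.7
eef_pos: [553.7, -85.7, 322.4]
orientation: [-2.671, -1.652, 0.0]
ft_force: [1.4, -1.2, 6.5]
finger_gap: 0.15
```

```bash
python3 r.py
```

```text
F tool [-0.9  2.4 -6.2] T tool [-0.71 -0.28  0.14] [553.64 -85.73 322.41] jaw 63.4 t 23.8 q7 0.66
```

Request:
move_arm([
  {"translation":[0,0,0],"spin":-1},
  {"translation":[0,0,0],"spin":-2},
  {"translation":[0,0,0],"spin":-2},
  {"translation":[0,0,0],"spin":-2},
  {"translation":[0,0,0],"spin":-2},
])

```text
t: 24.48
eef_pos: [553.7, -85.7, 322.5]
orientation: [-2.643, -1.697, 0.0]
ft_force: [2.8, -2.0, 6.5]
finger_gap: 0.147
```

```bash
python3 r.py
```

```text
F tool [-1.8  2.9 -6.4] T tool [-0.77 -0.54  0.51] [553.66 -85.67 322.53] jaw 65.4 t 24.575 q7 0.69
```

The stop is felt (0.51 N m). I'll ease off, open the jaws, and lift away.

Request:
move_arm([
  {"translation":[0,0,0],"spin":1},
  {"translation":[0,0,0],"spin":1.5},
  {"translation":[0,0,0],"spin":1.5},
  {"translation":[0,0,0],"spin":1.5},
  {"translation":[0,0,0],"spin":1.5},
])

```text
t: 25.25
eef_pos: [553.7, -85.6, 322.6]
orientation: [-2.665, -1.663, 0.001]
ft_force: [1.5, -4.0, 6.8]
finger_gap: 0.147
```

Request:
move_arm([
  {"translation":[0,0,0],"spin":0},
  {"translation":[0,0,0],"spin":0},
  {"translation":[0,0,0],"spin":0},
  {"translation":[0,0,0],"spin":0},
  {"translation":[0,0,0],"spin":0},
], jaw=-0.25)

```text
t: 25.88
eef_pos: [553.6, -85.3, 322.6]
orientation: [-2.664, -1.663, 0.0]
ft_force: [-1.1, 3.6, 4.8]
finger_gap: 0.376
```

Request:
move_arm([
  {"translation":[0,0,-0.01],"spin":0},
  {"translation":[0,0,-0.03],"spin":0},
  {"translation":[0,0,-0.06],"spin":0},
  {"translation":[0,0,-0.09],"spin":0},
  {"translation":[0,0,-0.12],"spin":0},
])

```text
t: 26.5
eef_pos: [553.5, -85.7, 444.0]
orientation: [-2.664, -1.662, 0.001]
ft_force: [0.4, 0.4, -1.1]
finger_gap: 0.372
```

```bash
python3 r.py; python3 -c "
from h import *
R=Ro.from_rotvec(robot.state()['orientation']).as_matrix();print((R.T@[-120,-250,40]).round())"
```

```text
F tool [ 0.2  0.2 -1.7] T tool [-0.01  0.   -0.02] [553.72 -85.46 445.57] jaw 63.9 t 26.6 q7 0.79
[-277.    2.  -40.]
```

Request:
move_arm([
  {"translation":[-0.03,0,-0.02],"spin":0},
  {"translation":[-0.07,0,-0.03],"spin":0},
  {"translation":[-0.11,0,-0.03],"spin":0},
  {"translation":[-0.15,0,-0.03],"spin":0},
  {"translation":[-0.18,0,-0.03],"spin":0},
])

```text
t: 27.28
eef_pos: [473.4, -249.0, 473.1]
orientation: [-2.666, -1.661, 0.001]
ft_force: [0.1, 0.4, -0.7]
finger_gap: 0.375
```

```bash
python3 -c "
from h import *
b=robot.get_image('scene')[:,:,::-1];a=robot.get_image('top')[:,:,::-1]
cv2.imwrite('pics/m4.png',np.hstack([cv2.resize(b[225:385,255:435],(450,400),interpolation=2),cv2.resize(cv2.convertScaleAbs(b[255:330,295:370],alpha=2.5),(350,400),interpolation=2)]))"
```

```text
(no output)
```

View pics/m4.png

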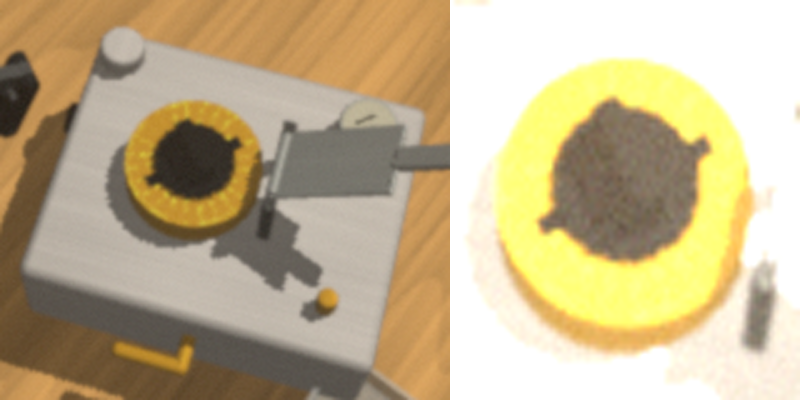

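```bash
python3 -c "
from h import *
for a in (22,154):
  d=np.array([np.cos(np.radians(a)),np.sin(np.radians(a))])
  for r in (-23,23): print('bar',a,r,proj('scene',np.r_[AX+r*d,176]).round(1))
for uv in((349.2,282.6),(316,296.6)):
  w=ray('scene',uv,149)[:2]-AX; print('lug',w,np.hypot(*w),np.degrees(np.arctan2(w[1],w[0])))
b=robot.get_image('scene')
c=cv2.convertScaleAbs(b[262:305,308:355],alpha=4)[:,:,::-1]
cv2.imwrite('pics/m5.png',cv2.resize(c,(590,540),interpolation=2))"
```

```text
bar 22 -23 [320.6 281. ]
bar 22 23 [343.8 287.2]
bar 154 -23 [337.6 294.1]
bar 154 23 [326.8 274.4]
lug [17.2912754  33.90198071] 38.05696390127765 62.97672150364041
lug [-15.55385263 -30.25130764] 34.015642654445216 -117.21017573954944
```

View pics/m5.png

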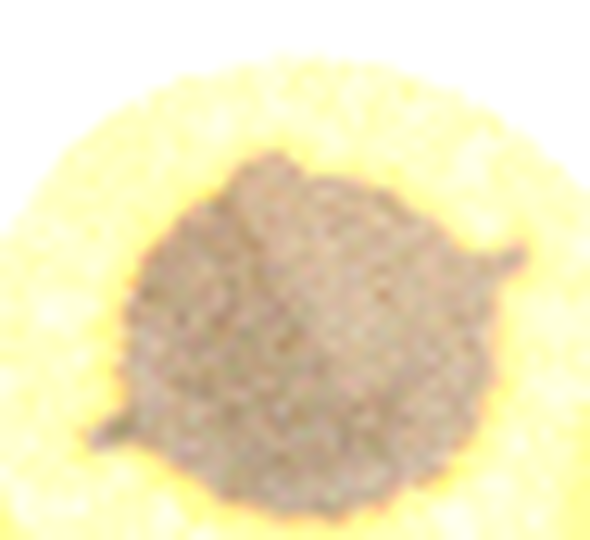

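The bar end sits at about (330,274), near the (327,274) predicted for 2.3 rad of turn, and the tab is open. I'm handing in.

```bash
python3 -c "
from bench import robot
print(robot.state()['ft_force'],robot.state()['t']);print(robot.finish_job())"
```

```text
[ 0.81074504 -0.21369211  0.56372487] 27.425
the job is handed in; nothing more can be done
None
```

The steam cleaner is open for filling: the tab is thrown right back and the cap is unscrewed to its stop. I handed the job in at 27.4 s; it reports no verdict.

- **Tab:** I gripped the tongue, followed its arc to about 2.0 rad and let go. The pictures show it lying right back.
- **Cap catch:** I pressed the cap down in small steps. It met the seat at about 14.2 mm, with 12 N at the wrist. I let it come up about 4.1 mm and turned it there. The turning moment stayed under 0.1 N m, so it was not caught on the teeth.
- **Unscrewing:** The cap's stop was felt at about 2.3 rad, where the moment rose to 0.5 N m. I eased back 1.5°, released the cap and backed the arm clear.

**Last checks:**
- The last picture shows the tab open and the bar's end at (330,274), against (327,274) predicted for a full turn.
- The force on the arm was back to about zero.
- On opening the jaws there was a brief 5–6 N reading, probably the fingertips touching the cap. It was gone once I lifted.
- The tin looked unmoved in the last picture. I did not check the other bystanders separately, but the arm never went near them.
- No check failed. The spring force sometimes read up to about 1 N off prediction, which fits the sensor noise.

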